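# Slide the tall oil bottle home into its empty bay

## Robot

A 6-joint arm with a two-finger parallel gripper is mounted at the origin on the work surface. World frame = base frame: x ahead of the robot, y to its left, z up, the work surface at z = 0. Lengths are in m, angles in rad, forces in N, time in s.
With the tool pointing down it reaches from about 0.375 to 0.9 m from the base axis. Payload 3.1 kg.
Tool frame: the origin (TCP) lies midway between the tips of the shut fingers; the grasp point (between the pads) lies 19 mm behind it (env.grip_point_offset is the distance from the TCP to the grasp point, in m); y points along the fingers, z is the direction in which the jaws open and shut, and the axes are right-handed (so a half turn about y gives the same grasp; the last joint's range is limited). The gripper opens to 85 mm and grips with 20 to 120 N. Pads are 22 mm wide; open, the fingers measure 114 mm over their backs; the gripper's body (76 mm by 85 mm) begins 54 mm behind the grasp point. The pads swing forward as they close: fully open they stand 13 mm farther back than shut.
Start: joints at [-1.508, 0.527, 1.433, -0, 1.181, -0.178], TCP at [0.15, -0.607, 0.231] pointing down, gripper open.
Joint ranges: [-3.08, 3.08], [-0.75, 2.2], [0.22, 2.44], [-1.43, 4.57], [0, 2.65], [-2.85, 2.85]. Speed limits (rad/s): [2.79, 2.79, 3.14, 3.14, 3.14, 3.14].

## Interface

Orientations are given as [roll, pitch, yaw] about the fixed x, y, z axes, in that order (R = Rz(yaw) Ry(pitch) Rx(roll)).
In Python, from bench import env gives the robot as it stands. The module is installed in compiled form; this text tells all that it offers.
- The arm moves only by the tool move_arm, never from a script. Its argument "deltas" is a list of rows, each an object with "rotation": the turn, a rotation vector about the tool's x, y, z as a fraction of full scale, a list of three; "slide": the shift along the tool's x, y, z as a fraction of full scale, a list of three; "grip": the opening, from 0 (shut) to 1 (fully open). A call has 1 to 20 rows; each row is the pose to reach, as a shift and turn from the pose commanded when the call began, along the tool's axes at that moment; what a row does not reach only later rows make up. Full scale, the value 1, is 100 mm for a shift and 90 degrees for a turn. A row lasts 1/10 s, in which the tool goes at most 50 mm and 8.59 degrees, less where a joint would pass 70% of its speed; a pose out of reach is approached as far as the arm can. A call with a number of a shift or a turn outside -1 to 1 is refused whole. A call with a gripper value outside its range is refused whole. The fingers move at their own pace and stop on an object; "force" is the grip in N (left out, the last holds). Time passes only in rows, so rows that repeat a pose let the fingers close. It gives the time, the measured TCP pose, the force and the opening at its end, in the units of the state.
- env.read_state(): the state, without advancing time (a new reading comes with each control period).
- env.capture(name): name is "side" or "top" or "wrist"; returns the picture (480x640x3 uint8, red, green, blue); there is no depth.
- env.camera_info(name): a dict with "mtx" (3x3 intrinsics, pixels), "rvec" (rotation vector, rad) and "tvec" (3), from world to camera coordinates, as OpenCV has them. Camera axes: x right, y down, z forward; pixel columns grow to the right and rows downward; lengths in m; the calibration is good to about 2 mm. A picture is of the moment at which its call begins: read the wrist's pose just before it. camera_info takes no time and is no camera call; for the wrist camera it gives the pose at the moment of the call.
- env.finish_job(): hands the job in, once; it reports no verdict.
Trained networks look in the newest picture that a camera, given by its name, has taken for a name from the list of things; names that differ only in an ending like _2 or _b are one class to them, and where a whole thing is asked for, a point or a joint stands for the part that bears it (a point fixed in the world has none). Each returns a list of dicts, best first, with "score" (0 to 1); they miss things now and then, are a little off and sometimes report something else, mostly with a low value. They report only what shows in the picture. A call takes as long as a camera call.
- env.boxes_of(camera, query): "position" ([x, y, z] in m, in world coordinates, good to about 4 mm: the middle of the surface that is visible of it).
- env.pinpoint(camera, query): "position" ([x, y, z] in m, in world coordinates, good to about 4 mm: a listed point, or the origin of a listed thing).
The state is a dict: "clock": time; "q": joint angles; "joint_vel": joint speeds; "joint_efforts": joint torques, N m; "tcp_pos": TCP position; "eef_rot": TCP orientation; "ft_force": force on the tool from outside, world axes, zero at the start; "ft_torque": the same for the moment, N m; "finger_gap": finger opening in m.
Only numpy, scipy, OpenCV 4.12 (cv2) and the standard library are available. Lean on these libraries where they do the work, as an engineer would, in place of code of your own. Each camera call takes 0.05 s, during which the arm holds its last target.

## Task

Push the tall amber oil bottle across the table into the one empty bay of the bottle stand (the bay with the green dot on its floor), until it stands upright against the bay's back stop. It tips easily, so push it low, on its dark steel foot; do not touch the glass above the foot and do not lift the bottle. Leave the other bottles and everything else where they stand.

Things in the scene. Friction and masses are not known exactly. Their poses are not given: they have to be found in the camera images.
- cruet: The tall amber oil bottle that is to be slid, loose, about 0.5 kg (somewhat varying). Round about its z axis: a dark steel foot, diameter 80 mm, from the table to 45 mm up, with a vertical side; above it amber glass. 272 mm tall overall. Origin at the centre of the underside, z up its axis. Friction coefficient on the table 0.5 to 0.7.
- cruet_glass: The part of the same bottle above the foot, not to be touched: glass of diameter 72 mm at 45 mm above the table, 50 mm at 60, 28 mm at 80, 22 mm at 110, 21 mm up to 215, then a steel pourer (diameter 25 mm) to 237 and a thin spout to 272 mm. Fixed to the foot. Origin on the bottle's axis, 45 mm above the underside.
- stand: Fixed stand: three bays without floor, open towards the robot. Origin on the table in the middle bay; x points into the bays to the back stop, y along the row. Bay centres y = -115, 0, 115 mm. Back wall 50 high, front face at x = 44. Dividers 40 high, 5 thick, at y = -172.5, -57.5, 57.5, 172.5, from x = -50 (mouth, with posts of diameter 9, 43 high) to 44. Bays are 110 wide, 106 between posts.
- bay: Flat green dot, diameter 60 mm, on the table in the empty bay (any of the three), nothing to bump into. Origin at its centre, x and y axes parallel to the stand's. The bottle's foot touches the back stop when the bottle's axis is at x = +4 mm in this frame.
- green_cruet: Bystander: green oil bottle standing in one of the bays, same make and size as the amber one, foot included (272 mm tall, foot diameter 80 mm). Origin at the centre of the underside.
- dark_cruet: Bystander: dark red vinegar bottle standing in another bay, same make and size as the amber one, foot included (272 mm tall, foot diameter 80 mm). Origin at the centre of the underside.
- shaker: Bystander: round aluminium shaker, diameter 48 mm, 88 mm tall. Origin at the centre of the underside.
- jar: Bystander: jar with a red cap, diameter 60 mm, 85 mm tall. Origin at the centre of the underside.
- can: Bystander: can, diameter 74 mm, 110 mm tall. Origin at the centre of the underside.
- pan: Bystander: open steel pan 176 x 108 x 100 mm (x, y, z). Origin at the centre of the underside.

How it is judged:
By the outcome, as a careful person would: the job done as asked, in the order asked, and still so for the second after the job is handed in, with the robot touching nothing.
It also fails if it takes over 72 s, if anything falls off the work surface, if the arm or the gripper's body presses on something with over 40 N, if the wrist force passes 120 N, or if a joint passes its speed limit or range.

## Working session

There is one attempt and no reset: what is moved stays moved. The work goes in short steps, Python scripts to look and compute and a tool call to move; the robot and the scene stay as the last step left them, time stands still between calls to the robot, and variables do not carry over. Pictures are saved under pics/ and viewed, and the job is handed in when it is done.

Besides the shell and the picture viewer there is one more tool, called after "Call:" in YAML: its name, and indented under it one key for each argument. move_arm: Moves the arm, as the interface text tells. Shift numbers are shares of 100 mm and turn numbers shares of 90 degrees, none past 1 either way. Its arguments: {"type":"object","properties":{"deltas":{"type":"array"},"force":{"type":"number"}},"required":["deltas"]}

```bash
mkdir -p pics; python3 - <<'E'
from bench import env
import cv2
s=env.read_state();print(s['clock'],s['tcp_pos'],s['eef_rot'],s['finger_gap'])
for c in ['top','side']:
    im=env.capture(c);cv2.imwrite(f'pics/{c}0.png',im[:,:,::-1])
    for q in ['cruet','bay','stand','green_cruet','dark_cruet','shaker','jar','can','pan']:
        print(c,q,[(round(r['score'],2),[round(float(v),3) for v in r['position']]) for r in env.pinpoint(c,q)[:2]])
print(env.read_state()['clock'])
E
```

```text
0.0 [ 0.14963962 -0.60608998  0.23032319] [-1.57295402e+00  3.97567421e-04 -2.89976458e+00] 0.08539019145846326
top cruet [(0.57, [0.497, -0.089, 0.007])]
top bay [(0.67, [0.679, 0.153, -0.001])]
top stand []
top green_cruet [(0.62, [0.667, -0.078, -0.002])]
top dark_cruet [(0.81, [0.674, 0.039, 0.003])]
top shaker [(0.43, [0.655, -0.418, 0.005])]
top jar [(0.94, [0.459, -0.362, 0.003])]
top can [(0.76, [0.624, 0.381, 0.001]), (0.16, [0.459, -0.365, 0.001])]
top pan [(0.71, [0.653, -0.418, 0.003])]
side cruet [(0.83, [0.491, -0.09, 0.003])]
side bay [(0.77, [0.679, 0.151, 0.001])]
side stand [(0.6, [0.671, 0.034, 0.001])]
side green_cruet [(0.57, [0.664, -0.077, 0.0])]
side dark_cruet [(0.67, [0.667, 0.032, 0.001]), (0.29, [0.63, 0.384, 0.002])]
side shaker [(0.73, [0.458, 0.344, 0.001])]
side jar [(0.83, [0.453, -0.356, 0.001])]
side can [(0.71, [0.63, 0.379, -0.001])]
side pan [(0.91, [0.653, -0.42, -0.001])]
1.0
```

View pics/top0.png

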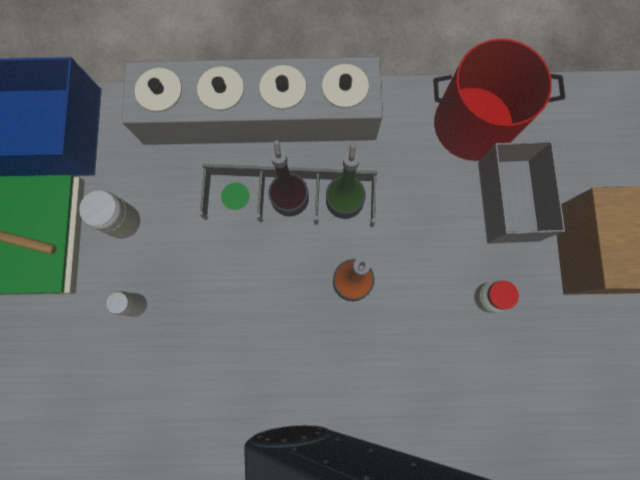

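View pics/side0.png

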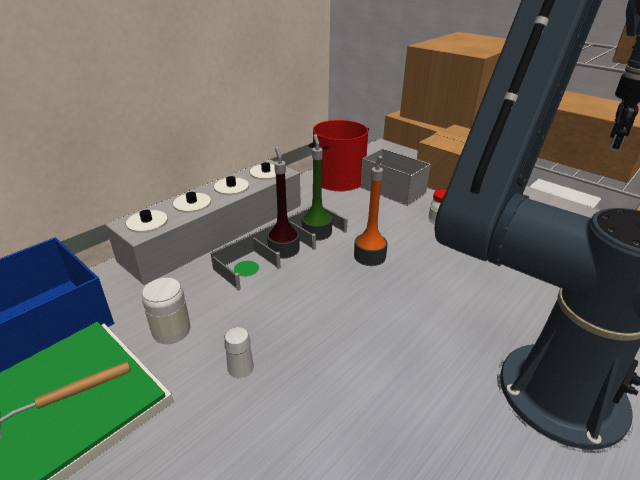

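The top view shows the amber bottle's foot at about px (353,280), the empty bay with its green dot at (235,196), and the dark and green bottles in the other two bays. The side view agrees. Next I'll refine the dot and stand direction from the pixels.

```bash
cat > h.py <<'E'
import numpy as np, cv2
from bench import env
from scipy.spatial.transform import Rotation as Rn
def ray(c,px,z):
    i=env.camera_info(c);R=cv2.Rodrigues(np.array(i['rvec'],float))[0];t=np.array(i['tvec'],float).ravel()
    d=R.T@np.linalg.inv(i['mtx'])@np.array([px[0],px[1],1.]);o=-R.T@t
    return o+d*(z-o[2])/d[2]
def proj(c,P):
    i=env.camera_info(c);return cv2.projectPoints(np.array(P,float).reshape(-1,1,3),np.array(i['rvec'],float),np.array(i['tvec'],float),np.array(i['mtx'],float),None)[0][:,0]
def pose(phi,tilt): # heading deg, tilt from vertical deg
    p,t=np.radians([phi,tilt]);h=np.array([np.cos(p),np.sin(p),0])
    y=h*np.sin(t)-np.array([0,0,np.cos(t)]);z=np.array([np.sin(p),-np.cos(p),0])
    return np.c_[np.cross(y,z),y,z]
def delta(pos,Rt,p0=None,R0=None):
    s=env.read_state()
    if p0 is None:p0=s['tcp_pos'];R0=Rn.from_euler('xyz',s['eef_rot']).as_matrix()
    return np.round(R0.T@(np.array(pos)-p0)/.1,3), np.round(Rn.from_matrix(R0.T@Rt).as_rotvec()/(np.pi/2),3)
E
python3 - <<'E'
from h import *
for c in ['top','side']:
    im=cv2.imread(f'pics/{c}0.png');hsv=cv2.cvtColor(im,cv2.COLOR_BGR2HSV)
    m=cv2.inRange(hsv,(50,150,60),(75,255,255))
    n,l,st,ce=cv2.connectedComponentsWithStats(m)
    for k in range(1,n):
        if 100<st[k,4]<1500: print(c,st[k],ce[k],ray(c,ce[k],0))
im=cv2.imread('pics/top0.png')
cv2.imwrite('pics/crop.png',cv2.resize(im[140:320,180:400],None,fx=3.2,fy=3.2,interpolation=cv2.INTER_CUBIC))
E
```

```text
side [305 201  25  24 269] [318.09665428 215.81412639] [ 0.71659501 -0.14224799  0.        ]
side [234 261  25  15 280] [246.08928571 267.81071429] [0.67732609 0.15052548 0.        ]
```

View pics/crop.png

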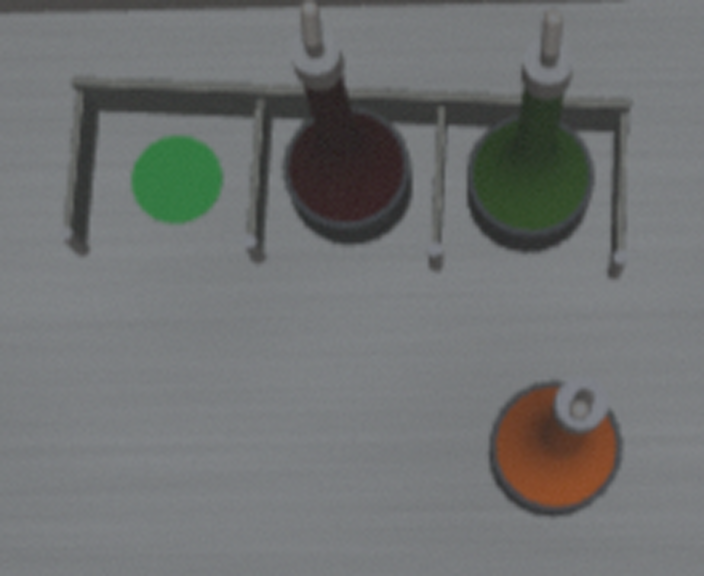

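```bash
python3 - <<'E'
from h import *
f=lambda x,y:(180+(x+.5)/3.2-.5,140+(y+.5)/3.2-.5)
ps=[ray('top',f(*p),.043) for p in [(73,233),(253,244),(436,251),(618,261)]]
print(np.round(ps,4))
v=ps[0]-ps[3];yaw=np.arctan2(-v[0],v[1]);print('yaw',np.degrees(yaw),np.linalg.norm(v))
print('dot',ray('top',f(177,179),0))
X=np.array([np.cos(yaw),np.sin(yaw),0]);Y=np.array([-np.sin(yaw),np.cos(yaw),0])
m=np.mean(ps,0);print('bay from posts',m+.05*X+.115*Y)
print('amber',ray('top',f(556,446),.045))
print('axis down tilt check reach; target A')
s=env.read_state()
for pos in [(0.45,-0.24,.2)]: print(delta(pos,pose(73,40)))
E
```

```text
[[ 0.6324  0.2054  0.043 ]
 [ 0.6232  0.0935  0.043 ]
 [ 0.6166 -0.0198  0.043 ]
 [ 0.6081 -0.1319  0.043 ]]
yaw -4.1124136941196285 0.3382008589439607
dot [0.67900076 0.14996534 0.        ]
bay from posts [0.67821309 0.14791495 0.043     ]
amber [ 0.49423896 -0.0901408   0.045     ]
axis down tilt check reach; target A
(array([-3.794,  0.313, -2.842]), array([-0.229, -0.629,  0.404]))
```

Call:
move_arm:
  deltas:
    - {"slide": [-0.48,0,-0.36],"rotation": [0,0,0],"grip": 0.65}
    - {"slide": [-0.95,0,-0.71],"rotation": [0,0,0],"grip": 0.65}
    - {"slide": [-1,0,-1],"rotation": [0,0,0],"grip": 0.65}
    - {"slide": [-1,0,-1],"rotation": [0,0,0],"grip": 0.65}

```text
clock: 1.4
tcp_pos: [0.2239, -0.478, 0.2304]
eef_rot: [-1.58, 0.001, -2.896]
ft_force: [0.3, -0.3, 0.2]
finger_gap: 0.0552
```

Call:
move_arm:
  deltas:
    - {"slide": [-0.5,0,-0.36],"rotation": [0,0,0],"grip": 0.65}
    - {"slide": [-1,0,-0.71],"rotation": [0,0,0],"grip": 0.65}
    - {"slide": [-1,0,-0.8],"rotation": [0,0,0],"grip": 0.65}
    - {"slide": [-1,0,-0.8],"rotation": [0,0,0],"grip": 0.65}

```text
clock: 1.8
tcp_pos: [0.3018, -0.3807, 0.2313]
eef_rot: [-1.573, 0.0, -2.896]
ft_force: [-0.2, 0.1, -0.2]
finger_gap: 0.0553
```

```bash
python3 - <<'E'
from h import *
s=env.read_state();print(s['clock'],s['tcp_pos'],s['q'],s['finger_gap'])
print(delta((0.44,-.27,.2),pose(74,40)))
E
```

```text
1.8 [ 0.30181213 -0.38071742  0.23132995] [-1.13140907e+00  3.42113538e-01  1.77172924e+00  7.55822919e-04
  1.03014249e+00  1.93196484e-01] 0.055281886059879284
(array([-1.61 ,  0.315, -0.737]), array([-0.231, -0.638,  0.402]))
```

Call:
move_arm:
  deltas:
    - {"slide": [-0.4,0,-0.2],"rotation": [0,0,0],"grip": 0.65}
    - {"slide": [-0.8,0,-0.4],"rotation": [-0.02,-0.06,0.04],"grip": 0.65}
    - {"slide": [-1,0,-0.7],"rotation": [-0.06,-0.16,0.1],"grip": 0.65}
    - {"slide": [-1,0,-0.7],"rotation": [-0.115,-0.32,0.2],"grip": 0.65}
    - {"slide": [-1,0,-0.7],"rotation": [-0.17,-0.48,0.3],"grip": 0.65}
    - {"slide": [-1,0,-0.7],"rotation": [-0.23,-0.64,0.4],"grip": 0.65}
    - {"slide": [-1,0,-0.7],"rotation": [-0.23,-0.64,0.4],"grip": 0.65}
    - {"slide": [-1,0,-0.7],"rotation": [-0.23,-0.64,0.4],"grip": 0.65}
    - {"slide": [-1,0,-0.7],"rotation": [-0.23,-0.64,0.4],"grip": 0.65}
    - {"slide": [-1,0,-0.7],"rotation": [-0.23,-0.64,0.4],"grip": 0.65}
    - {"slide": [-1,0,-0.7],"rotation": [-0.23,-0.64,0.4],"grip": 0.65}

```text
clock: 2.9
tcp_pos: [0.3809, -0.2951, 0.2301]
eef_rot: [-1.568, 0.692, -1.852]
ft_force: [0.6, 0.8, -0.3]
finger_gap: 0.0555
```

```bash
python3 - <<'E'
from h import *
s=env.read_state();print(s['clock'],s['tcp_pos'],s['q'],s['finger_gap'],Rn.from_euler('xyz',s['eef_rot']).as_matrix())
h=np.array([np.cos(np.radians(74)),np.sin(np.radians(74)),0])
c=np.array([.494,-.090,0])
for b,z in [(.10,.12),(.10,.02)]:
    p=c-b*h;p[2]=z;print(p,delta(p,pose(74,40)))
E
```

```text
2.9 [ 0.38086692 -0.29509476  0.23006936] [-1.1618163   0.55406995  1.61822269  0.42066737  1.53957014 -1.01794555] 0.05549152721241328 [[-0.21365803  0.17942936  0.9602892 ]
 [-0.73967067  0.61241012 -0.27900025]
 [-0.63815166 -0.7699084   0.0018723 ]]
[ 0.46643626 -0.18612617  0.12      ] (array([-0.286,  1.668,  0.516]), array([-0.002, -0.001,  0.004]))
[ 0.46643626 -0.18612617  0.02      ] (array([0.352, 2.438, 0.514]), array([-0.002, -0.001,  0.004]))
```

Call:
move_arm:
  deltas:
    - {"slide": [-0.15,0.38,0.13],"rotation": [0,0,0],"grip": 0.65}
    - {"slide": [-0.3,0.77,0.26],"rotation": [0,0,0],"grip": 0.65}
    - {"slide": [-0.45,0.9,0.38],"rotation": [0,0,0],"grip": 0.65}
    - {"slide": [-0.55,0.98,0.51],"rotation": [0,0,0],"grip": 0.65}
    - {"slide": [-0.59,1,0.51],"rotation": [0,0,0],"grip": 0.65}
    - {"slide": [-0.59,1,0.51],"rotation": [0,0,0],"grip": 0.65}

```text
clock: 3.5
tcp_pos: [0.4602, -0.2013, 0.1925]
eef_rot: [-1.568, 0.692, -1.849]
ft_force: [0.0, -0.5, 0.3]
finger_gap: 0.0552
```

```bash
python3 - <<'E'
from h import *
s=env.read_state();print(s['clock'],s['tcp_pos'],s['q'])
h=np.array([np.cos(np.radians(74)),np.sin(np.radians(74)),0])
c=np.array([.494,-.090,0])
for b,z in [(.085,.1),(.085,.022)]:
    p=c-b*h;p[2]=z;print(p,delta(p,pose(74,40)))
E
```

```text
3.5 [ 0.46017288 -0.20130092  0.1924941 ] [-0.95434952  0.58821921  1.69494802  0.53486398  1.36657799 -0.92446952]
[ 0.47057082 -0.17170724  0.1       ] (array([0.349, 0.912, 0.016]), array([-0.001,  0.001,  0.004]))
[ 0.47057082 -0.17170724  0.022     ] (array([0.846, 1.513, 0.015]), array([-0.001,  0.001,  0.004]))
```

Call:
move_arm:
  deltas:
    - {"slide": [0.12,0.3,0],"rotation": [0,0,0],"grip": 0.65}
    - {"slide": [0.24,0.6,0],"rotation": [0,0,0],"grip": 0.65}
    - {"slide": [0.35,0.91,0.015],"rotation": [0,0,0],"grip": 0.65}

```text
clock: 3.8
tcp_pos: [0.4703, -0.1735, 0.0993]
eef_rot: [-1.566, 0.691, -1.851]
ft_force: [-0.1, 0.3, -0.4]
finger_gap: 0.0556
```

Call:
move_arm:
  deltas:
    - {"slide": [0.12,0.15,0],"rotation": [0,0,0],"grip": 0.65}
    - {"slide": [0.24,0.3,0],"rotation": [0,0,0],"grip": 0.65}
    - {"slide": [0.36,0.44,0],"rotation": [0,0,0],"grip": 0.65}
    - {"slide": [0.44,0.53,0],"rotation": [0,0,0],"grip": 0.65}
    - {"slide": [0.49,0.59,0],"rotation": [0,0,0],"grip": 0.65}
    - {"slide": [0.5,0.6,0],"rotation": [0,0,0],"grip": 0.65}
    - {"slide": [0.5,0.6,0],"rotation": [0,0,0],"grip": 0.65}

```text
clock: 4.5
tcp_pos: [0.4708, -0.1724, 0.022]
eef_rot: [-1.568, 0.693, -1.85]
ft_force: [-0.2, -0.6, -0.3]
finger_gap: 0.0558
```

```bash
python3 - <<'E'
from h import *
s=env.read_state();print(s['clock'],s['tcp_pos'],s['q'],s['ft_force'])
for c in ['side','top']:
    im=env.capture(c)
    cv2.imwrite(f'pics/{c}1.png',im[:,:,::-1])
    print(env.pinpoint(c,'cruet')[:1])
im=env.capture('wrist');cv2.imwrite(f'pics/wrist1.png',im[:,:,::-1])
E
```

```text
4.5 [ 0.47075637 -0.17239214  0.02196193] [-0.9075186   0.8785171   1.77274421  0.64319425  1.04379904 -1.11610669] [-0.22111422 -0.55775819 -0.31692966]
[{'position': [0.4944, -0.0902, -0.0006], 'score': 0.85}]
[{'position': [0.4967, -0.0909, 0.0064], 'score': 0.8}]
```

View pics/side1.png

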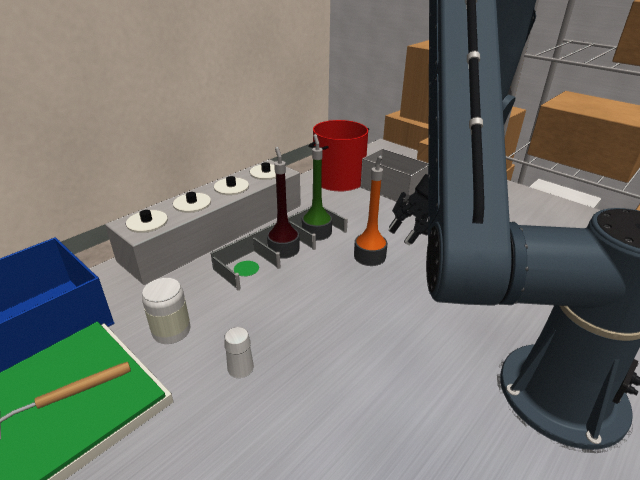

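View pics/wrist1.png

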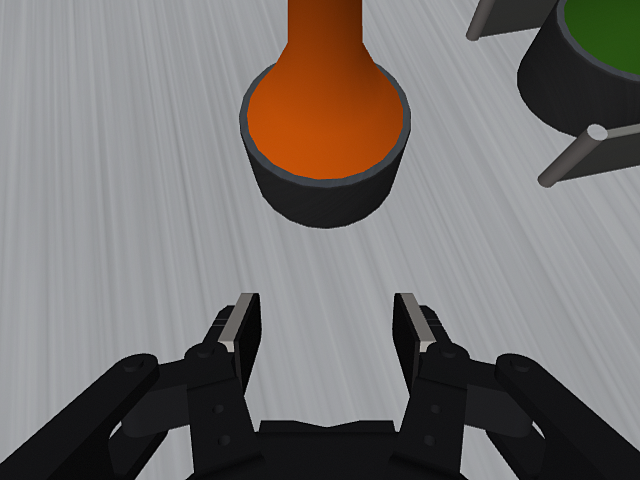

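View pics/top1.png

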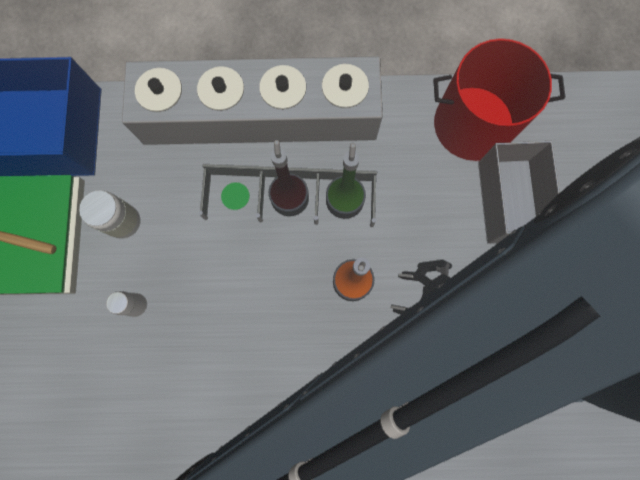

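Top and wrist views show the open fingers lined up squarely behind the amber foot: the finger midline is at px 327 and the foot at 325 in the wrist view. I'll start the push with a slow approach to contact.

Call:
move_arm:
  deltas:
    - {"slide": [-0.01,0.07,0],"rotation": [0,0,0],"grip": 0.65}
    - {"slide": [-0.05,0.1,0],"rotation": [0,0,0],"grip": 0.65}
    - {"slide": [-0.08,0.14,0],"rotation": [0,0,0],"grip": 0.65}
    - {"slide": [-0.12,0.17,0],"rotation": [0,0,0],"grip": 0.65}
    - {"slide": [-0.16,0.2,0],"rotation": [0,0,0],"grip": 0.65}
    - {"slide": [-0.2,0.23,0],"rotation": [0,0,0],"grip": 0.65}
    - {"slide": [-0.22,0.25,0],"rotation": [0,0,0],"grip": 0.65}
    - {"slide": [-0.24,0.265,0],"rotation": [0,0,0],"grip": 0.65}
    - {"slide": [-0.26,0.28,0],"rotation": [0,0,0],"grip": 0.65}
    - {"slide": [-0.275,0.3,0],"rotation": [0,0,0],"grip": 0.65}
    - {"slide": [-0.295,0.315,0],"rotation": [0,0,0],"grip": 0.65}
    - {"slide": [-0.315,0.33,0],"rotation": [0,0,0],"grip": 0.65}
    - {"slide": [-0.335,0.345,0],"rotation": [0,0,0],"grip": 0.65}
    - {"slide": [-0.355,0.36,0],"rotation": [0,0,0],"grip": 0.65}
    - {"slide": [-0.37,0.38,0],"rotation": [0,0,0],"grip": 0.65}
    - {"slide": [-0.39,0.395,0],"rotation": [0,0,0],"grip": 0.65}
    - {"slide": [-0.41,0.41,0],"rotation": [0,0,0],"grip": 0.65}
    - {"slide": [-0.43,0.425,0],"rotation": [0,0,0],"grip": 0.65}

```text
clock: 6.55
tcp_pos: [0.4877, -0.1147, 0.0162]
eef_rot: [-1.567, 0.692, -1.85]
ft_force: [0.3, -3.0, -2.5]
finger_gap: 0.0556
```

```bash
cat > look.py <<'E'
from h import *
import sys
n=sys.argv[1]
s=env.read_state();print(s['clock'],s['tcp_pos'].round(4),s['q'].round(2),s['ft_force'].round(1))
for c in ['side','top','wrist']:
    im=env.capture(c);cv2.imwrite(f'pics/{c}{n}.png',im[:,:,::-1])
    print(c,[(r['score'],r['position']) for r in env.pinpoint(c,'cruet')[:1]])
a=cv2.imread(f'pics/side{n}.png')[100:400,160:560];b=cv2.imread(f'pics/wrist{n}.png')
b=cv2.resize(b,(400,300));c=cv2.imread(f'pics/top{n}.png')[120:420,160:560]
cv2.imwrite(f'pics/mix{n}.png',np.vstack([np.hstack([a,b]),np.hstack([c,c*0])]))
E
python3 look.py 2
```

```text
6.55 [ 0.4877 -0.1147  0.0162] [-0.81  0.88  1.83  0.73  0.97 -1.12] [ 0.3 -3.  -2.5]
side [(0.94, [0.4982, -0.081, 0.0016])]
top [(0.56, [0.4957, -0.0877, 0.0042])]
wrist [(0.86, [0.4964, -0.0829, 0.0045])]
```

View pics/mix2.png

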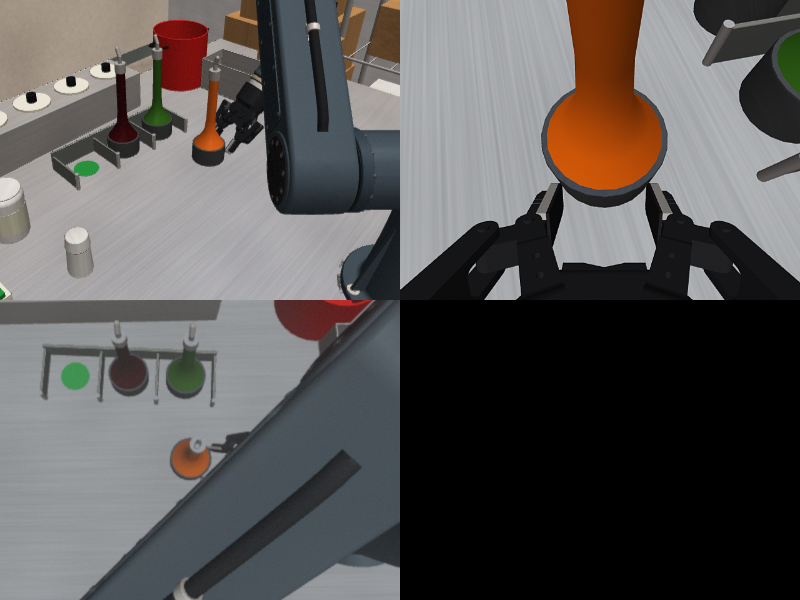

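Contact is made and the bottle is upright and centred between the fingers (side and wrist views). Pushing on.

Call:
move_arm:
  deltas:
    - {"slide": [-0.02,0.016,0],"rotation": [0,0,0],"grip": 0.65}
    - {"slide": [-0.046,0.039,0],"rotation": [0,0,0],"grip": 0.65}
    - {"slide": [-0.077,0.064,0],"rotation": [0,0,0],"grip": 0.65}
    - {"slide": [-0.115,0.096,0],"rotation": [0,0,0],"grip": 0.65}
    - {"slide": [-0.153,0.129,0],"rotation": [0,0,0],"grip": 0.65}
    - {"slide": [-0.191,0.161,0],"rotation": [0,0,0],"grip": 0.65}
    - {"slide": [-0.23,0.193,0],"rotation": [0,0,0],"grip": 0.65}
    - {"slide": [-0.268,0.225,0],"rotation": [0,0,0],"grip": 0.65}
    - {"slide": [-0.306,0.257,0],"rotation": [0,0,0],"grip": 0.65}
    - {"slide": [-0.345,0.289,0],"rotation": [0,0,0],"grip": 0.65}
    - {"slide": [-0.383,0.321,0],"rotation": [0,0,0],"grip": 0.65}
    - {"slide": [-0.421,0.354,0],"rotation": [0,0,0],"grip": 0.65}
    - {"slide": [-0.46,0.386,0],"rotation": [0,0,0],"grip": 0.65}
    - {"slide": [-0.498,0.418,0],"rotation": [0,0,0],"grip": 0.65}
    - {"slide": [-0.536,0.45,0],"rotation": [0,0,0],"grip": 0.65}
    - {"slide": [-0.574,0.482,0],"rotation": [0,0,0],"grip": 0.65}
    - {"slide": [-0.605,0.508,0],"rotation": [0,0,0],"grip": 0.65}
    - {"slide": [-0.628,0.527,0],"rotation": [0,0,0],"grip": 0.65}
    - {"slide": [-0.643,0.54,0],"rotation": [0,0,0],"grip": 0.65}

```text
clock: 8.75
tcp_pos: [0.5107, -0.0332, 0.0161]
eef_rot: [-1.568, 0.693, -1.849]
ft_force: [-0.6, -4.2, 2.7]
finger_gap: 0.0553
```

```bash
python3 look.py 3
```

```text
8.75 [ 0.5107 -0.0332  0.0161] [-0.66  0.88  1.88  0.86  0.9  -1.11] [-0.6 -4.2  2.7]
side [(0.85, [0.5163, -0.0019, 0.0006])]
top []
wrist [(0.92, [0.521, 0.0023, 0.0038])]
```

View pics/mix3.png

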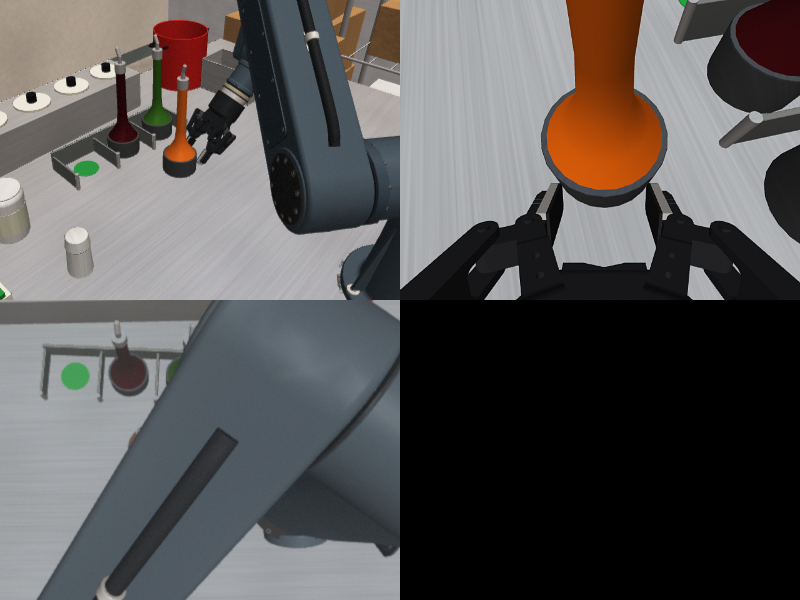

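Stable, with the bottle in the same spot between the fingers in the wrist view. Continuing 165 mm, to a point in line with the empty bay.

Call:
move_arm:
  deltas:
    - {"slide": [-0.02,0.016,0],"rotation": [0,0,0],"grip": 0.65}
    - {"slide": [-0.046,0.039,0],"rotation": [0,0,0],"grip": 0.65}
    - {"slide": [-0.077,0.064,0],"rotation": [0,0,0],"grip": 0.65}
    - {"slide": [-0.115,0.096,0],"rotation": [0,0,0],"grip": 0.65}
    - {"slide": [-0.153,0.129,0],"rotation": [0,0,0],"grip": 0.65}
    - {"slide": [-0.191,0.161,0],"rotation": [0,0,0],"grip": 0.65}
    - {"slide": [-0.23,0.193,0],"rotation": [0,0,0],"grip": 0.65}
    - {"slide": [-0.268,0.225,0],"rotation": [0,0,0],"grip": 0.65}
    - {"slide": [-0.306,0.257,0],"rotation": [0,0,0],"grip": 0.65}
    - {"slide": [-0.345,0.289,0],"rotation": [0,0,0],"grip": 0.65}
    - {"slide": [-0.383,0.321,0],"rotation": [0,0,0],"grip": 0.65}
    - {"slide": [-0.421,0.354,0],"rotation": [0,0,0],"grip": 0.65}
    - {"slide": [-0.46,0.386,0],"rotation": [0,0,0],"grip": 0.65}
    - {"slide": [-0.498,0.418,0],"rotation": [0,0,0],"grip": 0.65}
    - {"slide": [-0.536,0.45,0],"rotation": [0,0,0],"grip": 0.65}
    - {"slide": [-0.574,0.482,0],"rotation": [0,0,0],"grip": 0.65}
    - {"slide": [-0.605,0.508,0],"rotation": [0,0,0],"grip": 0.65}
    - {"slide": [-0.628,0.527,0],"rotation": [0,0,0],"grip": 0.65}
    - {"slide": [-0.643,0.54,0],"rotation": [0,0,0],"grip": 0.65}

```text
clock: 10.95
tcp_pos: [0.5338, 0.0479, 0.0157]
eef_rot: [-1.569, 0.693, -1.85]
ft_force: [-1.5, -6.1, 4.5]
finger_gap: 0.0553
```

Call:
move_arm:
  deltas:
    - {"slide": [-0.02,0.016,0],"rotation": [0,0,0],"grip": 0.65}
    - {"slide": [-0.046,0.039,0],"rotation": [0,0,0],"grip": 0.65}
    - {"slide": [-0.077,0.064,0],"rotation": [0,0,0],"grip": 0.65}
    - {"slide": [-0.115,0.096,0],"rotation": [0,0,0],"grip": 0.65}
    - {"slide": [-0.153,0.129,0],"rotation": [0,0,0],"grip": 0.65}
    - {"slide": [-0.191,0.161,0],"rotation": [0,0,0],"grip": 0.65}
    - {"slide": [-0.23,0.193,0],"rotation": [0,0,0],"grip": 0.65}
    - {"slide": [-0.268,0.225,0],"rotation": [0,0,0],"grip": 0.65}
    - {"slide": [-0.306,0.257,0],"rotation": [0,0,0],"grip": 0.65}
    - {"slide": [-0.345,0.289,0],"rotation": [0,0,0],"grip": 0.65}
    - {"slide": [-0.383,0.321,0],"rotation": [0,0,0],"grip": 0.65}
    - {"slide": [-0.421,0.354,0],"rotation": [0,0,0],"grip": 0.65}
    - {"slide": [-0.46,0.386,0],"rotation": [0,0,0],"grip": 0.65}
    - {"slide": [-0.498,0.418,0],"rotation": [0,0,0],"grip": 0.65}
    - {"slide": [-0.536,0.45,0],"rotation": [0,0,0],"grip": 0.65}
    - {"slide": [-0.574,0.482,0],"rotation": [0,0,0],"grip": 0.65}
    - {"slide": [-0.6,0.504,0],"rotation": [0,0,0],"grip": 0.65}
    - {"slide": [-0.615,0.516,0],"rotation": [0,0,0],"grip": 0.65}
    - {"slide": [-0.62,0.52,0],"rotation": [0,0,0],"grip": 0.65}

```text
clock: 12.85
tcp_pos: [0.5559, 0.1256, 0.0154]
eef_rot: [-1.569, 0.693, -1.85]
ft_force: [-1.0, -5.5, 5.9]
finger_gap: 0.0555
```

```bash
python3 look.py 4
```

```text
12.85 [0.5559 0.1256 0.0154] [-0.33  0.88  1.88  1.11  0.79 -1.02] [-1.  -5.5  5.9]
side [(0.92, [0.5633, 0.1555, 0.0001])]
top []
wrist [(0.66, [0.5599, 0.16, 0.0038])]
```

View pics/mix4.png

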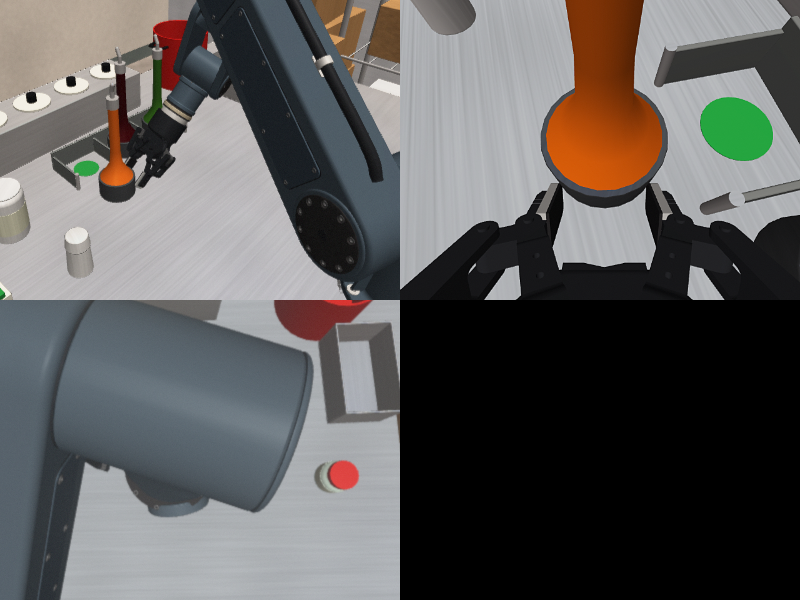

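```bash
python3 - <<'E'
from h import *
s=env.read_state();p0=s['tcp_pos'];R0=Rn.from_euler('xyz',s['eef_rot']).as_matrix()
h=lambda d:np.array([np.cos(np.radians(d)),np.sin(np.radians(d)),0])
c=p0+.033*h(74);c[2]=.016;print(c)
for d in [74]+list(np.arange(69,-6,-5.)) +[-4]:
    a=delta(c-.046*h(d),pose(d,40),p0,R0);print(d,a[0].tolist(),a[1].tolist())
E
```

```text
[0.56499227 0.15731725 0.016     ]
74 [0.096, -0.088, 0.0] [-0.001, 0.0, 0.003]
69.0 [0.095, -0.087, -0.04] [0.035, 0.043, 0.003]
64.0 [0.091, -0.084, -0.08] [0.07, 0.085, 0.003]
59.0 [0.084, -0.078, -0.119] [0.106, 0.128, 0.003]
54.0 [0.075, -0.07, -0.157] [0.142, 0.171, 0.003]
49.0 [0.063, -0.061, -0.194] [0.177, 0.213, 0.003]
44.0 [0.049, -0.049, -0.23] [0.213, 0.256, 0.002]
39.0 [0.032, -0.035, -0.264] [0.249, 0.298, 0.002]
34.0 [0.013, -0.019, -0.296] [0.284, 0.341, 0.002]
29.0 [-0.008, -0.002, -0.325] [0.32, 0.384, 0.002]
24.0 [-0.03, 0.017, -0.352] [0.355, 0.426, 0.002]
19.0 [-0.055, 0.037, -0.377] [0.391, 0.469, 0.002]
14.0 [-0.081, 0.059, -0.398] [0.427, 0.512, 0.002]
9.0 [-0.108, 0.081, -0.417] [0.462, 0.554, 0.002]
4.0 [-0.137, 0.105, -0.432] [0.498, 0.597, 0.002]
-1.0 [-0.166, 0.13, -0.444] [0.534, 0.639, 0.002]
-4 [-0.184, 0.144, -0.45] [0.555, 0.665, 0.002]
```

Call:
move_arm:
  deltas:
    - {"slide": [0.05,-0.045,0],"rotation": [0,0,0],"grip": 0.65}
    - {"slide": [0.096,-0.088,0],"rotation": [0,0,0],"grip": 0.65}
    - {"slide": [0.095,-0.087,-0.04],"rotation": [0.035,0.043,0.003],"grip": 0.65}
    - {"slide": [0.091,-0.084,-0.08],"rotation": [0.07,0.085,0.003],"grip": 0.65}
    - {"slide": [0.084,-0.078,-0.119],"rotation": [0.106,0.128,0.003],"grip": 0.65}
    - {"slide": [0.075,-0.07,-0.157],"rotation": [0.142,0.171,0.003],"grip": 0.65}
    - {"slide": [0.063,-0.061,-0.194],"rotation": [0.177,0.213,0.003],"grip": 0.65}
    - {"slide": [0.049,-0.049,-0.23],"rotation": [0.213,0.256,0.002],"grip": 0.65}
    - {"slide": [0.032,-0.035,-0.264],"rotation": [0.249,0.298,0.002],"grip": 0.65}
    - {"slide": [0.013,-0.019,-0.296],"rotation": [0.284,0.341,0.002],"grip": 0.65}
    - {"slide": [-0.008,-0.002,-0.325],"rotation": [0.32,0.384,0.002],"grip": 0.65}
    - {"slide": [-0.03,0.017,-0.352],"rotation": [0.355,0.426,0.002],"grip": 0.65}
    - {"slide": [-0.055,0.037,-0.377],"rotation": [0.391,0.469,0.002],"grip": 0.65}
    - {"slide": [-0.081,0.059,-0.398],"rotation": [0.427,0.512,0.002],"grip": 0.65}
    - {"slide": [-0.108,0.081,-0.417],"rotation": [0.462,0.554,0.002],"grip": 0.65}
    - {"slide": [-0.137,0.105,-0.432],"rotation": [0.498,0.597,0.002],"grip": 0.65}
    - {"slide": [-0.166,0.13,-0.444],"rotation": [0.534,0.639,0.002],"grip": 0.65}
    - {"slide": [-0.184,0.144,-0.45],"rotation": [0.555,0.665,0.002],"grip": 0.65}
    - {"slide": [-0.184,0.144,-0.45],"rotation": [0.555,0.665,0.002],"grip": 0.65}

```text
clock: 15.05
tcp_pos: [0.5196, 0.1614, 0.0158]
eef_rot: [-1.57, 0.7, 3.075]
ft_force: [0.8, 0.3, -0.6]
finger_gap: 0.0555
```

```bash
python3 look.py 5; python3 - <<'E'
from h import *
s=env.read_state();print(Rn.from_euler('xyz',s['eef_rot']).as_matrix().round(3))
print('bay',env.pinpoint('wrist','bay')[:1])
E
```

```text
15.05 [0.5196 0.1614 0.0158] [ 0.19  0.91  2.22  3.4   0.68 -1.58] [ 0.8  0.3 -0.6]
side [(0.96, [0.5653, 0.1552, -0.0003])]
top [(0.78, [0.5681, 0.1565, 0.0032])]
wrist [(0.96, [0.5615, 0.1596, 0.0043])]
[[-0.764  0.641 -0.071]
 [ 0.054 -0.047 -0.997]
 [-0.643 -0.766  0.001]]
bay []
```

View pics/mix5.png

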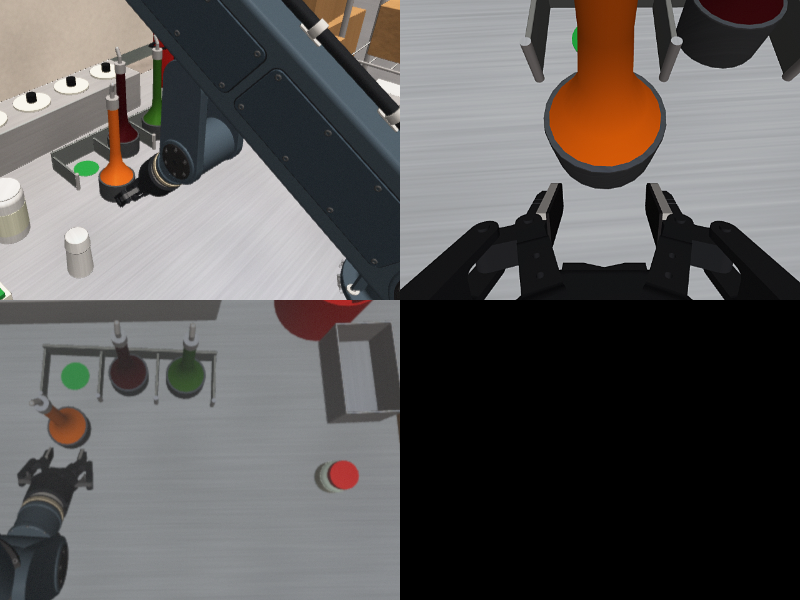

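Now on the bay axis: in the wrist view the two mouth posts, the foot and the fingers share a midline at about x=604 in the mix image. Pushing into the bay.

Call:
move_arm:
  deltas:
    - {"slide": [-0.023,0.019,0],"rotation": [0,0,0],"grip": 0.65}
    - {"slide": [-0.046,0.039,0],"rotation": [0,0,0],"grip": 0.65}
    - {"slide": [-0.069,0.058,0],"rotation": [0,0,0],"grip": 0.65}
    - {"slide": [-0.092,0.077,0],"rotation": [0,0,0],"grip": 0.65}
    - {"slide": [-0.115,0.096,0],"rotation": [0,0,0],"grip": 0.65}
    - {"slide": [-0.146,0.122,0],"rotation": [0,0,0],"grip": 0.65}
    - {"slide": [-0.184,0.154,0],"rotation": [0,0,0],"grip": 0.65}
    - {"slide": [-0.222,0.186,0],"rotation": [0,0,0],"grip": 0.65}
    - {"slide": [-0.26,0.219,0],"rotation": [0,0,0],"grip": 0.65}
    - {"slide": [-0.299,0.251,0],"rotation": [0,0,0],"grip": 0.65}
    - {"slide": [-0.337,0.283,0],"rotation": [0,0,0],"grip": 0.65}
    - {"slide": [-0.375,0.315,0],"rotation": [0,0,0],"grip": 0.65}
    - {"slide": [-0.414,0.347,0],"rotation": [0,0,0],"grip": 0.65}
    - {"slide": [-0.452,0.379,0],"rotation": [0,0,0],"grip": 0.65}
    - {"slide": [-0.49,0.411,0],"rotation": [0,0,0],"grip": 0.65}
    - {"slide": [-0.521,0.437,0],"rotation": [0,0,0],"grip": 0.65}
    - {"slide": [-0.544,0.456,0],"rotation": [0,0,0],"grip": 0.65}
    - {"slide": [-0.559,0.469,0],"rotation": [0,0,0],"grip": 0.65}
    - {"slide": [-0.567,0.476,0],"rotation": [0,0,0],"grip": 0.65}

```text
clock: 17.3
tcp_pos: [0.5935, 0.1547, 0.0158]
eef_rot: [-1.57, 0.699, 3.072]
ft_force: [-3.0, 0.0, -1.5]
finger_gap: 0.0558
```

```bash
python3 look.py 6
```

```text
17.3 [0.5935 0.1547 0.0158] [ 0.14  0.88  2.05  3.43  0.5  -1.66] [-3.   0.  -1.5]
side [(0.7, [0.6238, 0.1497, -0.0002])]
top [(0.89, [0.6273, 0.1531, 0.0037])]
wrist [(0.93, [0.6242, 0.1563, 0.0068])]
```

View pics/mix6.png

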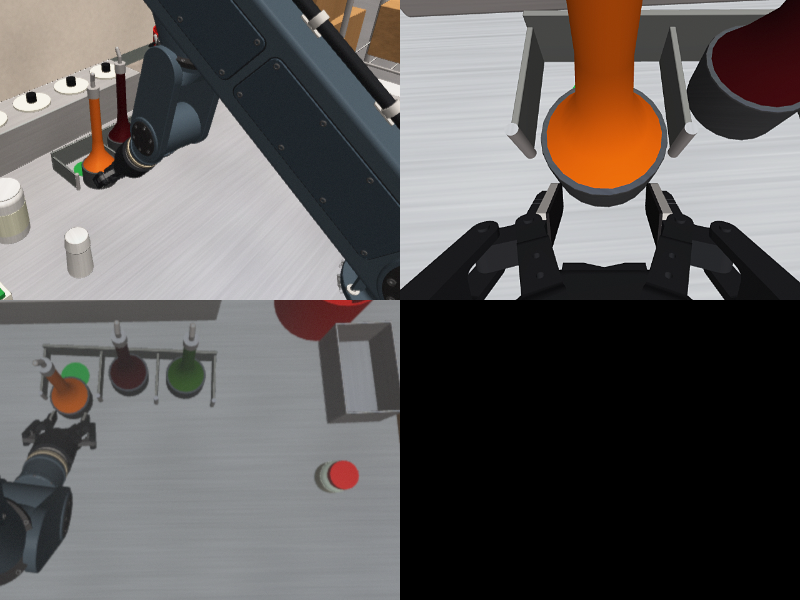

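Everything is straight, but the wide linkage behind the pads could come close to the mouth posts. I'll back off 15 mm and narrow the fingers before the last 58 mm.

Call:
move_arm:
  deltas:
    - {"slide": [0.06,-0.05,0],"rotation": [0,0,0],"grip": 0.65}
    - {"slide": [0.115,-0.096,0],"rotation": [0,0,0],"grip": 0.65}
    - {"slide": [0.115,-0.096,0],"rotation": [0,0,0],"grip": 0.4}
    - {"slide": [0.115,-0.096,0],"rotation": [0,0,0],"grip": 0.4}
    - {"slide": [0.115,-0.096,0],"rotation": [0,0,0],"grip": 0.4}
    - {"slide": [0.115,-0.096,0],"rotation": [0,0,0],"grip": 0.4}
    - {"slide": [0.115,-0.096,0],"rotation": [0,0,0],"grip": 0.4}

```text
clock: 18.3
tcp_pos: [0.5787, 0.1558, 0.0159]
eef_rot: [-1.57, 0.7, 3.072]
ft_force: [-0.6, -0.4, 0.3]
finger_gap: 0.0336
```

```bash
python3 look.py 7
```

```text
18.3 [0.5787 0.1558 0.0159] [ 0.15  0.88  2.09  3.42  0.53 -1.65] [-0.6 -0.4  0.3]
side [(0.9, [0.6246, 0.1537, -0.0007])]
top [(0.92, [0.6246, 0.151, 0.0053])]
wrist [(0.77, [0.626, 0.1557, 0.0051])]
```

View pics/mix7.png

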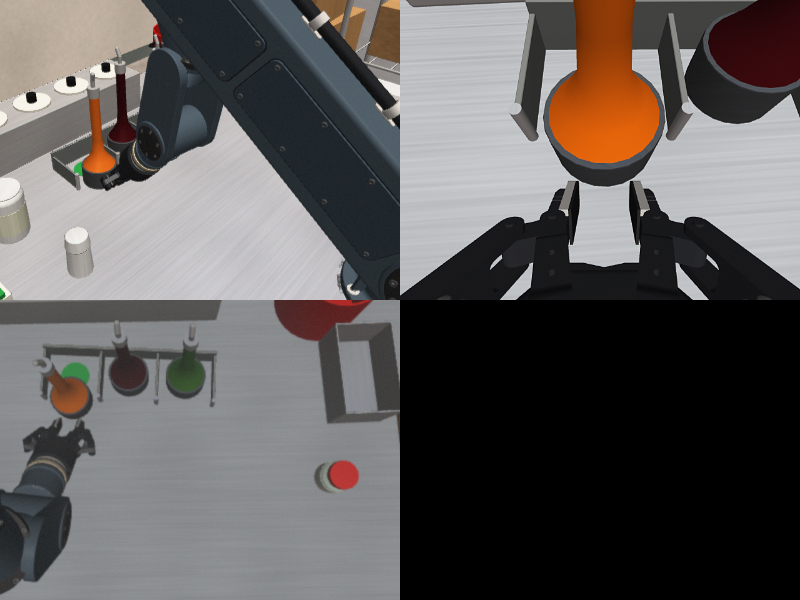

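```bash
python3 - <<'E'
from h import *
s=env.read_state();p0=s['tcp_pos'];R0=Rn.from_euler('xyz',s['eef_rot']).as_matrix()
i=env.camera_info('wrist');R=cv2.Rodrigues(np.array(i['rvec'],float))[0];t=np.array(i['tvec'],float).ravel();o=-R.T@t
print('cam in tool mm',(R0.T@(o-p0)*1000).round())
for u,v in [(572,182),(545,212),(510,220),(470,235),(430,262),(405,290)]:
    px=((u-400)*1.6,v*1.6)
    d=R0.T@R.T@np.linalg.inv(i['mtx'])@np.array([*px,1.]);oo=R0.T@(o-p0)
    for x in (-.011,0.,):
        P=oo+d*(x-oo[0])/d[0];W=p0+R0@P;print((u,v),x,'tool mm',(P*1000).round(),'z',round(W[2]*1000),end=' | ')
    print()
b=cv2.imread('pics/top7.png')[380:480,160:280];b=cv2.imread('pics/top7.png')[170:310,170:310];cv2.imwrite('pics/topz.png',cv2.resize(b,None,fx=4,fy=4))
E
```

```text
cam in tool mm [ -79. -143.   -0.]
(572, 182) -0.011 tool mm [-11.  -4. -22.] z 26 | (572, 182) 0.0 tool mm [  0.  19. -25.] z 1 | 
(545, 212) -0.011 tool mm [-11. -39. -31.] z 52 | (545, 212) 0.0 tool mm [  0. -22. -36.] z 32 | 
(510, 220) -0.011 tool mm [-11. -46. -47.] z 58 | (510, 220) 0.0 tool mm [  0. -30. -54.] z 39 | 
(470, 235) -0.011 tool mm [-11. -57. -60.] z 66 | (470, 235) 0.0 tool mm [  0. -43. -70.] z 48 | 
(430, 262) -0.011 tool mm [-11. -72. -67.] z 78 | (430, 262) 0.0 tool mm [  0. -61. -78.] z 62 | 
(405, 290) -0.011 tool mm [-11. -84. -67.] z 87 | (405, 290) 0.0 tool mm [  0. -75. -77.] z 73 |
```

View pics/topz.png

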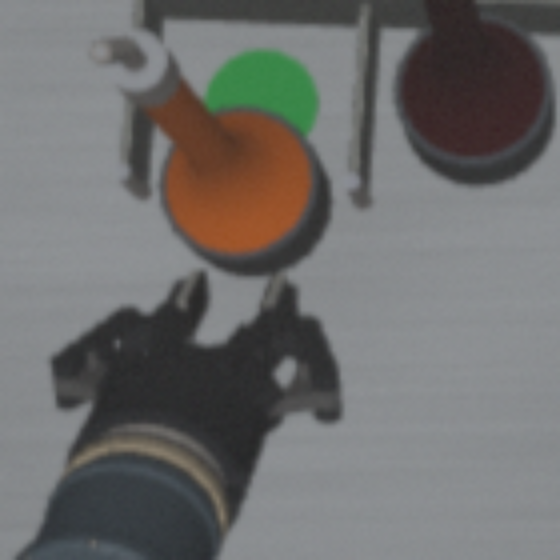

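The linkage should stay outside the mouth or above post height. Final push.

Call:
move_arm:
  deltas:
    - {"slide": [-0.015,0.013,0],"rotation": [0,0,0],"grip": 0.4}
    - {"slide": [-0.031,0.026,0],"rotation": [0,0,0],"grip": 0.4}
    - {"slide": [-0.05,0.042,0],"rotation": [0,0,0],"grip": 0.4}
    - {"slide": [-0.073,0.061,0],"rotation": [0,0,0],"grip": 0.4}
    - {"slide": [-0.1,0.084,0],"rotation": [0,0,0],"grip": 0.4}
    - {"slide": [-0.13,0.109,0],"rotation": [0,0,0],"grip": 0.4}
    - {"slide": [-0.161,0.135,0],"rotation": [0,0,0],"grip": 0.4}
    - {"slide": [-0.191,0.161,0],"rotation": [0,0,0],"grip": 0.4}
    - {"slide": [-0.222,0.186,0],"rotation": [0,0,0],"grip": 0.4}
    - {"slide": [-0.253,0.212,0],"rotation": [0,0,0],"grip": 0.4}
    - {"slide": [-0.283,0.238,0],"rotation": [0,0,0],"grip": 0.4}
    - {"slide": [-0.314,0.264,0],"rotation": [0,0,0],"grip": 0.4}
    - {"slide": [-0.337,0.283,0],"rotation": [0,0,0],"grip": 0.4}
    - {"slide": [-0.36,0.302,0],"rotation": [0,0,0],"grip": 0.4}
    - {"slide": [-0.375,0.315,0],"rotation": [0,0,0],"grip": 0.4}
    - {"slide": [-0.39,0.328,0],"rotation": [0,0,0],"grip": 0.4}
    - {"slide": [-0.398,0.334,0],"rotation": [0,0,0],"grip": 0.4}

```text
clock: 20.3
tcp_pos: [0.6304, 0.1521, 0.0158]
eef_rot: [-1.57, 0.699, 3.072]
ft_force: [-2.4, -0.1, -1.2]
finger_gap: 0.0339
```

```bash
python3 look.py 8
```

```text
20.3 [0.6304 0.1521 0.0158] [ 0.12  0.88  1.97  3.46  0.41 -1.71] [-2.4 -0.1 -1.2]
side [(0.7, [0.6694, 0.1474, 0.0003])]
top [(0.9, [0.6722, 0.1493, 0.003])]
wrist [(0.94, [0.6684, 0.1504, 0.0057])]
```

View pics/mix8.png

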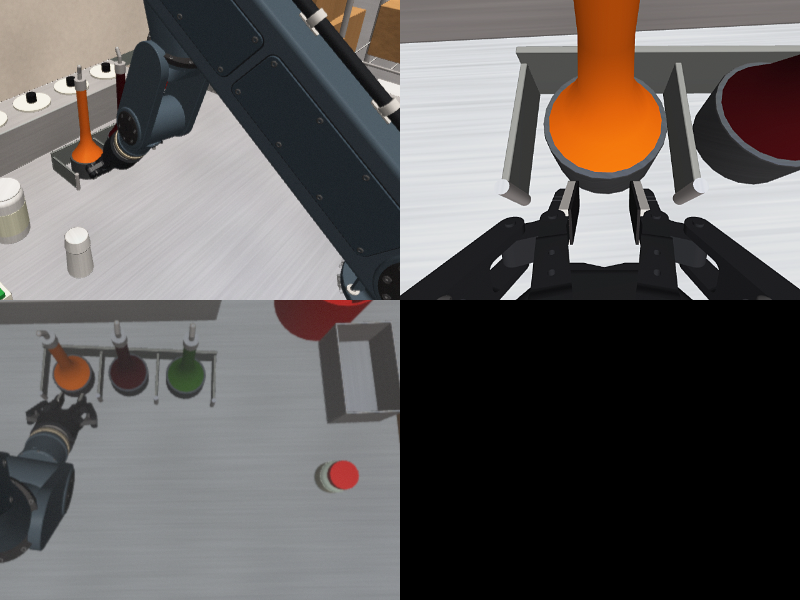

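Call:
move_arm:
  deltas:
    - {"slide": [-0.008,0.006,0],"rotation": [0,0,0],"grip": 0.4}
    - {"slide": [-0.015,0.013,0],"rotation": [0,0,0],"grip": 0.4}
    - {"slide": [-0.023,0.019,0],"rotation": [0,0,0],"grip": 0.4}
    - {"slide": [-0.031,0.026,0],"rotation": [0,0,0],"grip": 0.4}
    - {"slide": [-0.038,0.032,0],"rotation": [0,0,0],"grip": 0.4}
    - {"slide": [-0.046,0.039,0],"rotation": [0,0,0],"grip": 0.4}
    - {"slide": [-0.054,0.045,0],"rotation": [0,0,0],"grip": 0.4}
    - {"slide": [-0.061,0.051,0],"rotation": [0,0,0],"grip": 0.4}
    - {"slide": [-0.069,0.058,0],"rotation": [0,0,0],"grip": 0.4}
    - {"slide": [-0.077,0.064,0],"rotation": [0,0,0],"grip": 0.4}

```text
clock: 21.6
tcp_pos: [0.6403, 0.1514, 0.0158]
eef_rot: [-1.57, 0.699, 3.072]
ft_force: [-2.0, 0.6, -1.0]
finger_gap: 0.0342
```

Call:
move_arm:
  deltas:
    - {"slide": [-0.008,0.006,0],"rotation": [0,0,0],"grip": 0.4}

```text
clock: 21.7
tcp_pos: [0.6412, 0.1514, 0.0158]
eef_rot: [-1.57, 0.698, 3.072]
ft_force: [-4.5, 0.6, 0.7]
finger_gap: 0.0343
```

```bash
python3 look.py 9
```

```text
21.7 [0.6412 0.1514 0.0158] [ 0.12  0.88  1.94  3.47  0.39 -1.73] [-4.5  0.6  0.7]
side [(0.68, [0.6843, 0.1498, 0.0005])]
top [(0.8, [0.6825, 0.1458, 0.0025])]
wrist [(0.97, [0.6799, 0.1521, 0.005])]
```

View pics/wrist9.png

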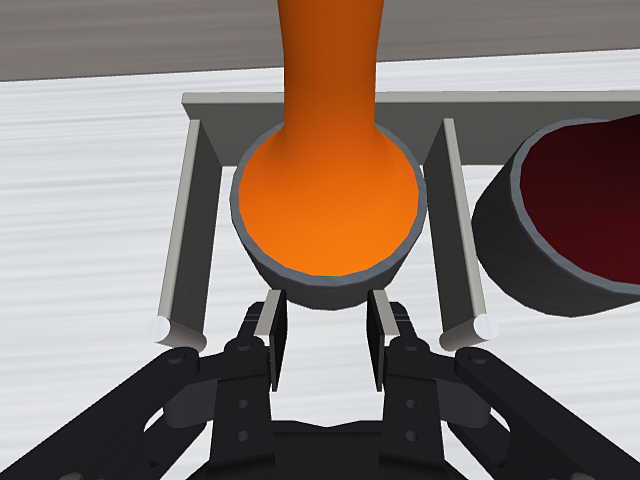

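Call:
move_arm:
  deltas:
    - {"slide": [-0.008,0.006,0],"rotation": [0,0,0],"grip": 0.4}

```text
clock: 22.1
tcp_pos: [0.6413, 0.1514, 0.0156]
eef_rot: [-1.569, 0.697, 3.072]
ft_force: [-7.1, 0.6, 3.1]
finger_gap: 0.0343
```

Call:
move_arm:
  deltas:
    - {"slide": [-0.008,0.006,0],"rotation": [0,0,0],"grip": 0.4}

```text
clock: 22.2
tcp_pos: [0.6414, 0.1513, 0.0156]
eef_rot: [-1.569, 0.696, 3.073]
ft_force: [-9.6, 0.7, 6.2]
finger_gap: 0.0338
```

Call:
move_arm:
  deltas:
    - {"slide": [0.008,-0.006,0],"rotation": [0,0,0],"grip": 0.4}
    - {"slide": [0.015,-0.013,0],"rotation": [0,0,0],"grip": 0.4}
    - {"slide": [0.031,-0.026,0],"rotation": [0,0,0],"grip": 0.4}
    - {"slide": [0.06,-0.05,0],"rotation": [0,0,0],"grip": 0.4}
    - {"slide": [0.12,-0.1,0],"rotation": [0,0,0],"grip": 0.4}
    - {"slide": [0.23,-0.19,0],"rotation": [0,0,0],"grip": 0.4}
    - {"slide": [0.34,-0.29,0],"rotation": [0,0,0],"grip": 0.4}
    - {"slide": [0.46,-0.39,0],"rotation": [0,0,0],"grip": 0.4}
    - {"slide": [0.54,-0.45,0],"rotation": [0,0,0],"grip": 0.4}
    - {"slide": [0.54,-0.45,0],"rotation": [0,0,0],"grip": 0.4}

```text
clock: 23.2
tcp_pos: [0.5715, 0.1563, 0.0153]
eef_rot: [-1.569, 0.697, 3.073]
ft_force: [0.6, -0.1, 0.3]
finger_gap: 0.0342
```

```bash
python3 look.py 10; python3 - <<'E'
from h import *
b=cv2.imread('pics/top10.png')[150:230,190:290];a=cv2.imread('pics/side10.png')[150:310,160:360]
cv2.imwrite('pics/z10.png',np.hstack([cv2.resize(b,(400,320),interpolation=2),cv2.resize(a,(400,320),interpolation=2)]))
E
```

```text
23.2 [0.5715 0.1563 0.0153] [ 0.15  0.88  2.1   3.42  0.54 -1.64] [ 0.6 -0.1  0.3]
side [(0.97, [0.681, 0.1477, -0.0008])]
top [(0.77, [0.6837, 0.1469, 0.0047])]
wrist [(0.88, [0.6799, 0.1498, 0.0065])]
```

View pics/z10.png

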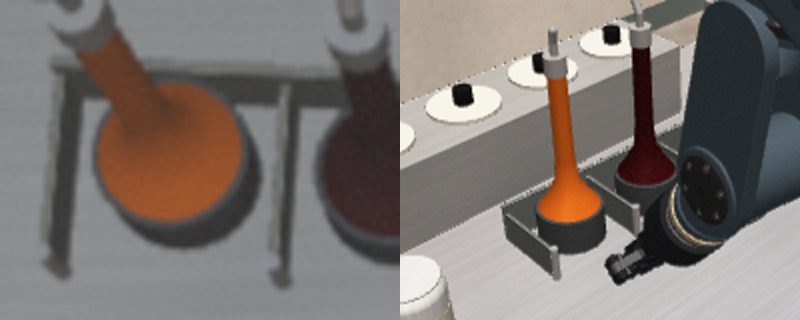

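View pics/wrist10.png

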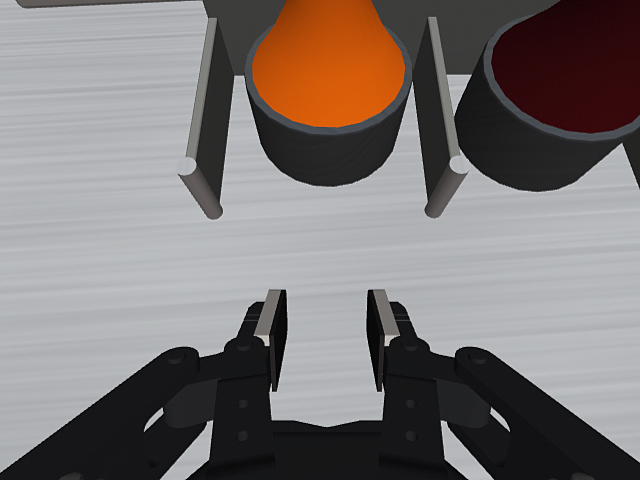

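```bash
python3 - <<'E'
from h import *
im=cv2.imread('pics/top10.png');hsv=cv2.cvtColor(im,cv2.COLOR_BGR2HSV)
cv2.imwrite('pics/tz.png',cv2.resize(im[155:225,195:275],None,fx=8,fy=8,interpolation=2))
# overlay predicted rim for hypotheses d behind stop and base circle
big=cv2.resize(im[155:225,195:275],None,fx=8,fy=8,interpolation=2)
X=np.array([np.cos(np.radians(-4)),np.sin(np.radians(-4)),0]);B=np.array([.679,.150,0])
a=np.linspace(0,2*np.pi,80)
for off,col in [(.004,(0,255,0)),(-.004,(0,0,255))]:
  for z in (.045,0):
    C=B+off*X;P=np.c_[C[0]+.04*np.cos(a),C[1]+.04*np.sin(a),a*0+z]
    q=(proj('top',P)-[195,155]+.5)*8-.5
    cv2.polylines(big,[q.astype(int).reshape(-1,1,2)],True,col,1)
Yv=np.array([-X[1],X[0],0])
q=(proj('top',[B+.044*X+k*.055*Yv+[0,0,z] for z in (0,.05) for k in (-1,1)])-[195,155]+.5)*8
cv2.line(big,tuple(q[0].astype(int)),tuple(q[1].astype(int)),(255,255,0),1);cv2.line(big,tuple(q[2].astype(int)),tuple(q[3].astype(int)),(255,0,255),1)
cv2.imwrite('pics/ov.png',big)
E
```

```text
(no output)
```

View pics/ov.png

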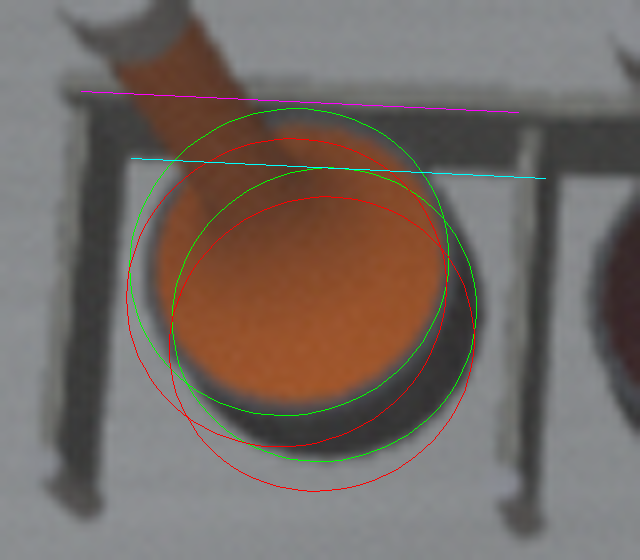

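```bash
python3 - <<'E'
from h import *
for q in ['green_cruet','dark_cruet','jar','pan']:
    print(q,[np.round(r['position'],3).tolist() for r in env.pinpoint('top',q)[:1]])
for q in ['shaker','can']:
    print(q,[np.round(r['position'],3).tolist() for r in env.pinpoint('side',q)[:1]])
s=env.read_state();print(s['clock'],s['ft_force'].round(1))
env.finish_job()
E
```

```text
green_cruet [[0.666, -0.077, -0.001]]
dark_cruet [[0.673, 0.039, 0.001]]
jar [[0.457, -0.362, 0.002]]
pan []
shaker [[0.453, 0.345, 0.001]]
can [[0.627, 0.384, 0.003]]
23.8 [-0.3 -0.4 -0.4]
the job is handed in; nothing more can be done
```

The amber bottle is in the empty bay, upright and against the back stop, and I handed the job in at 23.8 s. I pushed it only on its foot, with the fingers tilted and held apart. It went about 0.26 m across the table to a point in line with the bay, then I swung the gripper round behind it and pushed it straight in.

**Against the stop:**
- On the last push the gripper stopped advancing while the force climbed to about 10 N.
- The foot's outline in the top view matches the position given for touching the stop, x = +4 mm. The three cameras put the bottle at about (0.680–0.684, 0.147–0.150), and contact should be at (0.683, 0.150).

**Robot clear:** The gripper was about 70 mm back from the bottle's final position, and the wrist force read near zero when I handed in.

**Other things:** The green bottle, dark bottle, jar, shaker and can were all found within the detector's error of where they started. The last check did not find the pan. I saw it standing in the top view until just before the final moves, and the arm never went near it.

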